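# Lock up the consumables cabinet

## Robot

A 6-joint arm with a two-finger parallel gripper is mounted at the origin on a cart in front of the work surface, level with it; the furniture and walls round the work are solid. World frame = base frame: x ahead of the robot, y to its left, z up, the work surface at z = 0. Lengths are in mm, angles in rad, forces in N, time in s.
With the tool pointing down it reaches from about 200 to 875 mm from the base axis. Payload 3.4 kg.
Tool frame: the origin (TCP) lies on the centre line of the jaws, within the pads' length; the fingertips stand 14 mm ahead of it and the grasp point (between the pads) lies 5 mm behind it; z points along the fingers, y is the line along which they close (so a half turn about z gives the same grasp; the last joint's range is limited). The gripper opens to 94 mm and grips with 3 to 60 N. Pads are 16 mm wide; open, the fingers measure 119 mm over their backs; the gripper's body (75 mm by 177 mm) begins 78 mm behind the grasp point.
Start: joints at [-1.369, 0.276, 1.505, -0, 1.361, -0.121], TCP at [182.404, -545.34, 194.093] pointing down, gripper open.
Joint ranges: [-2.89, 2.89], [-0.75, 2.08], [0.22, 2.7], [-1.18, 4.32], [0.11, 2.71], [-2.7, 2.7]. Speed limits (rad/s): [2.57, 2.57, 3.14, 3.14, 3.14, 3.14].

## Interface

Orientations are given as a unit quaternion [w, x, y, z].
In Python, from bench import bot gives the robot as it stands.
- The arm moves only by the shell command python3 inch.py 'ROWS' [FORCE]. ROWS is a JSON list of rows, 1 to 20 of them, each of 7 numbers: a rotation vector rx, ry, rz in rad, then dx, dy, dz in mm, then the finger opening in mm; each row is the pose to reach, as a shift and turn from the pose commanded when the command began, along the tool's axes at that moment; what a row does not reach only later rows make up. A row lasts 1/12 s, in which the tool goes at most 41.7 mm and 0.125 rad, less where a joint would pass 70% of its speed; a pose out of reach is approached as far as the arm can. The fingers move at their own pace and stop on an object; FORCE is the grip in N (left out, the last holds). Time passes only in rows, so rows that do not move let the fingers close. It prints the time, the measured TCP pose, the force, the opening and the grip force at its end.
- bot.get_obs(): the state, without advancing time (a new reading comes with each control period).
- bot.read_camera(name): name is "scene" or "top" or "wrist"; returns the picture (400x640x3 uint8, blue, green, red); there is no depth.
- bot.camera_params(name): a dict with "fx", "fy", "cx", "cy" (pixels), "eye" and "orientation" of the camera in the world. Camera axes: x right, y down, z forward; pixel columns grow to the right and rows downward; lengths in mm; the calibration is good to about 2 mm. A picture is of the moment at which its call begins: read the wrist's pose just before it. camera_params takes no time and is no camera call; for the wrist camera it gives the pose at the moment of the call.
- bot.close_job(): hands the job in; it is judged then, once.
The state is a dict: "t": time; "qpos": joint angles; "qvel": joint speeds; "joint_torque": joint torques, N m; "eef_pos": TCP position; "orientation": TCP orientation; "contact_force": force on the tool from outside, world axes, zero at the start; "wrist_torque": the same for the moment, N m; "finger_gap": finger opening in mm; "finger_force": force on a finger pad.
Only numpy, scipy, OpenCV 4.12 (cv2) and the standard library are available. Lean on these libraries where they do the work, as an engineer would, in place of code of your own. Each camera call takes 0.05 s, during which the arm holds its last target. There are 200 camera calls.

## Task

Lock up the small drawer cabinet, only pushing with the fingertips: push both drawers fully home while the steel locking bar still stands open, then swing the bar shut flat across the drawer fronts, and last push the bolt on top fully across so that its pin goes through the bar's ear. Pick nothing up: the parts stay in their drawers and everything else on and round the cabinet stays where it is. Finish with the hand clear of everything.

Things in the scene. Friction and masses are not known exactly. Their poses are not given: they have to be found in the camera images.
- cabinet: Small sheet-steel drawer cabinet, dark green-grey, fixed to the bench: 190 deep (x) x 340 wide (y) x 115 high. Origin: centre of its underside; x points to its back (front plane with two stacked drawers: x = -95), y to the left as seen from the front, z up. A barrel bolt is on its top near the front edge, left of the middle
- drawer_upper_front (a point): Centre of the upper drawer's front face (moves with it; y = 0, z = 83 in the cabinet's frame, x = -95 when shut). The front is flat, 304 wide (y -152 to 152), 44 high (z 61 to 105), with a bow pull in its middle, 64 wide and 21 proud; right of the pull (y -45 to -150) the face is plain. The drawer is open-topped and holds loose parts
- drawer_lower_front (a point): Centre of the front face of the lower drawer (y = 0, z = 36 in the cabinet's frame, x = -95 when shut). Same front and pull, z 14 to 58
- drawer_upper (a joint): How far the upper drawer stands out of the cabinet, m: 0 fully home, grows towards the cabinet's front (its -x), at most 0.115. Slides with about 2 N of friction and stays where it is left
- drawer_lower (a joint): The same for the lower drawer
- lock_bar_hinge (a point): On the upright hinge axis of the locking bar, at the front left edge of the cabinet (x = -99, y = 168 in its frame), at z = 85
- lock_bar_edge (a point): Free edge of the locking bar, 55 from the hinge axis, at z = 85. The bar is a flat upright plate, 4 thick, z = 10 to 112. At its free edge a neck rises to z = 154 with an ear (41 long, 34 high, over the cabinet's top when shut) with a 14 x 16 hole for the bolt's pin. Push on its outer face, which looks to the front when shut, to the left (+y) when square out
- lock_bar (a joint): Angle of the locking bar, rad: 0 shut flat across the left ends of the drawer fronts, 1.57 standing square out to the front (cabinet's -x), up to 2.2, then leaning out to the left. About 1 N at the edge turns it; it stays where it is left. It strikes the drawers if they stand out, and its ear strikes the pin if the bolt is across
- bolt_knob (a point): On the axis of the barrel bolt's upright knob, at z = 164 in the cabinet's frame (x = -75; y = 42 when drawn back, 78 when fully across). The knob is 13 thick and its top is at z = 177. The pin (10 thick, z = 136) runs along the cabinet's y; straps either side of the knob's travel reach up to z = 147, so push the knob above that
- bolt (a joint): Travel of the bolt, m: 0 drawn back, 0.036 fully across; grows towards the cabinet's +y (left, to the bar's ear). About 1.5 N of friction; the pin enters the ear's hole only when the bar is shut flat
- ceramic_nozzle_1: Loose copper-coloured torch nozzle, 19 x 47 x 19, lying in the upper drawer; stays in it
- collet_body_1: Loose copper collet body, 14 x 42 x 12, lying in the upper drawer; stays in it
- magnet_square_2: Loose welding magnet, 51 x 65 x 16, lying in the lower drawer; stays in it
- caliper: Bystander: steel vernier caliper, 68 x 225 x 11, lying loose along the back half of the cabinet's top. Origin under its centre
- spray_can: Bystander: spray can, 52 across, 171 tall, upright on the bench right of the cabinet. Origin under its centre
- screwdriver: Bystander: screwdriver with a yellow handle, 179 long, 30 high, on the bench at the left
- coupon: Bystander: welded steel coupon, 59 x 90 x 12, on the bench at the right

How it is judged:
By the outcome, as a careful person would: the job done as asked, in the order asked, and still so for the second after the job is handed in, with the robot touching nothing.
It also fails if it takes over 64 s, if anything falls off the work surface, if the arm or the gripper's body presses on something with over 40 N, if the wrist force passes 120 N, or if a joint passes its speed limit or range.

## Working session

There is one attempt and no reset: what is moved stays moved. The work goes in short steps, Python scripts to look and compute and a shell command to move; the robot and the scene stay as the last step left them, time stands still between calls to the robot, and variables do not carry over. Pictures are saved under pics/ and viewed, at most 10 in all, crops included, and the job is handed in when it is done.

```bash
ls; mkdir -p pics; python3 - <<'E'
from bench import bot
import cv2
for n in ("scene","top"):
    cv2.imwrite(f"pics/{n}0.png",bot.read_camera(n)); print(n,bot.camera_params(n))
o=bot.get_obs(); print(o['t'],o['eef_pos'],o['orientation'])
E
```

```text
bench.py
inch.py
pics
scene {'fx': 479.06755092305514, 'fy': 479.06755092305514, 'cx': 321.07927839321707, 'cy': 203.92664516627462, 'eye': array([-157.85174033,  922.71184428,  676.40651221]), 'orientation': array([ 0.18340387, -0.29572299,  0.79256834, -0.50074581])}
top {'fx': 506.2434536800802, 'fy': 506.2434536800802, 'cx': 324.56235480343264, 'cy': 200.94308836557826, 'eye': array([ 405.77283121,   34.02750216, 1433.6875859 ]), 'orientation': array([ 0.03976592, -0.7005916 ,  0.71077941, -0.04881303])}
0.1 [ 182.28506168 -544.79371407  193.31351594] [-8.07872145e-04  9.87002838e-01  1.60700787e-01 -3.67974650e-05]
```

View pics/scene0.png

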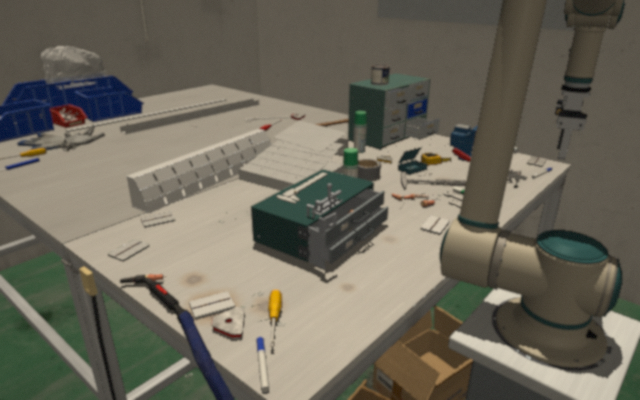

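View pics/top0.png

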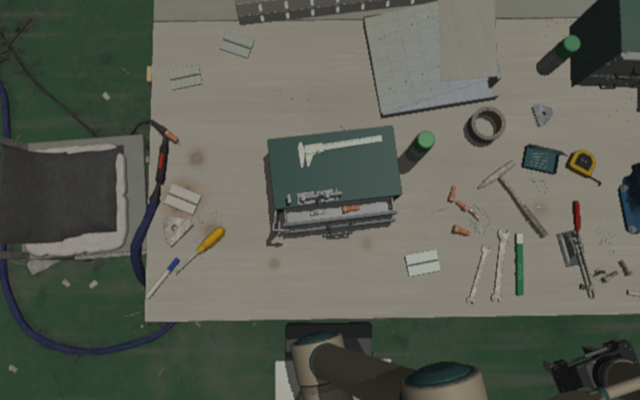

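The top view shows the cabinet at about (335,168), with the upper drawer out, the bar square out at (278,225) and the bolt at about (315,195). The spray can is at (423,140). Next I'll enlarge both views and fit the cabinet top.

```bash
cat > h.py <<'E'
import numpy as np, cv2
from scipy.spatial.transform import Rotation as R
from bench import bot
def rot(q): return R.from_quat([q[1],q[2],q[3],q[0]]).as_matrix()
def ray(n,u,v,z,p=None):
    p=p or bot.camera_params(n); d=rot(p['orientation'])@[(u-p['cx'])/p['fx'],(v-p['cy'])/p['fy'],1]
    e=np.array(p['eye']); return e+d*(z-e[2])/d[2]
def proj(n,X,p=None):
    p=p or bot.camera_params(n); c=rot(p['orientation']).T@(np.array(X)-p['eye']); return np.array([p['fx']*c[0]/c[2]+p['cx'],p['fy']*c[1]/c[2]+p['cy']])
E
python3 - <<'E'
from h import *
a=cv2.imread('pics/top0.png');b=cv2.imread('pics/scene0.png')
cv2.imwrite('pics/c1.png',cv2.resize(a[115:250,255:445],None,fx=4.2,fy=4.2,interpolation=cv2.INTER_CUBIC))
cv2.imwrite('pics/c2.png',cv2.resize(b[160:290,240:400],None,fx=4.6,fy=4.6,interpolation=cv2.INTER_CUBIC))
h=cv2.cvtColor(a,cv2.COLOR_BGR2HSV)
print(a[180,340],h[180,340],h[220,280],h[140,424])
m=cv2.inRange(h,(60,50,15),(100,255,110)); r=np.zeros_like(m); r[120:215,262:402]=1; m=cv2.morphologyEx(m*r,cv2.MORPH_CLOSE,np.ones((3,3)))
c=max(cv2.findContours(m,0,2)[0],key=cv2.contourArea); print(cv2.contourArea(c),cv2.approxPolyDP(cv2.convexHull(c),3,True).squeeze().tolist())
for u,v in cv2.approxPolyDP(cv2.convexHull(c),3,True).squeeze(): print(u,v,ray('top',u,v,115).round(1))
E
```

```text
[76 82 64] [80 56 82] [26 29 61] [ 64  83 135]
7897.5 [[391, 127], [400, 188], [397, 196], [278, 212], [275, 208], [268, 140]]
391 127 [ 769.  -165.2  115. ]
400 188 [ 603.5 -183.7  115. ]
397 196 [ 582.3 -175.1  115. ]
278 212 [544.3 138.1 115. ]
275 208 [555.  145.9 115. ]
268 140 [737.4 164.  115. ]
```

View pics/c1.png

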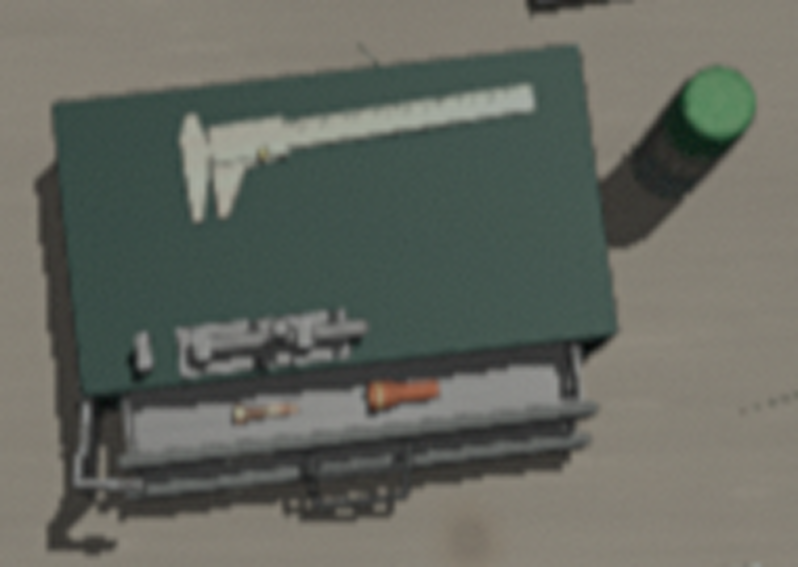

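View pics/c2.png

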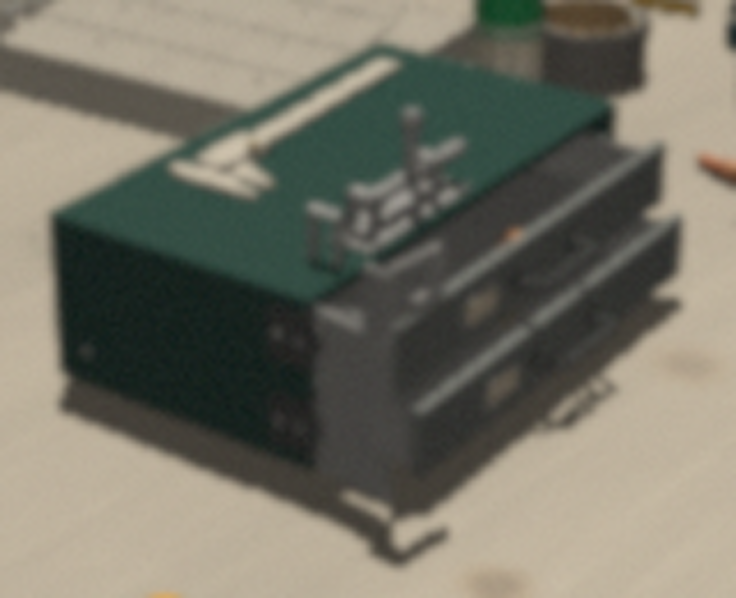

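The crops show both drawers out, the lower one further. The bar stands about square out, with its hinge at top-crop (88,400) and its ear at (80,485). The knob top is at scene-crop (412,112). Next I'll fit the pose from the top face corners.

```bash
cat >> h.py <<'E'
E
python3 - <<'E'
from h import *
C=np.array([(53,103),(578,45),(615,330),(85,393)])/4.2+[255,115]
W=np.array([ray('top',u,v,115) for u,v in C]); print(W.round(1))
print([np.linalg.norm(W[i]-W[(i+1)%4]).round(1) for i in range(4)])
L=np.array([(95,170),(95,-170),(-95,-170),(-95,170)])
c=W[:,:2].mean(0); H=L.T@(W[:,:2]-c); th=np.arctan2(H[0,1]-H[1,0],H[0,0]+H[1,1]); print('pose',c,th)
Rm=np.array([[np.cos(th),-np.sin(th)],[np.sin(th),np.cos(th)]])
def loc(X): return (Rm.T@(X[:2]-c)).round(1)
def w(x,y,z): return np.r_[Rm@[x,y]+c,z]
t=lambda u,v:(u/4.2+255,v/4.2+115); s=lambda u,v:(u/4.6+240,v/4.6+160)
# upper front top edge, z105 ; lower z58
print('resid',[loc(X) for X in W])
print('upper edge',[loc(ray('top',*t(*p),105)) for p in [(125,462),(597,408)]])
print('lower edge',[loc(ray('top',*t(*p),58)) for p in [(130,490),(590,440)]])
print('scene upper',[loc(ray('scene',*s(*p),105)) for p in [(395,330),(662,150)]],'lower',[loc(ray('scene',*s(*p),58)) for p in [(415,412),(680,222)]])
print('knob scene',loc(ray('scene',*s(412,112),177)))
print('bar ear top',[loc(ray('top',*t(*p),154)) for p in [(80,485),(140,487)]],'scene', [loc(ray('scene',*s(*p),154)) for p in [(368,268),(440,245)]])
for n,f in (('top',lambda p:(p-[255,115])*4.2),('scene',lambda p:(p-[240,160])*4.6)):
  for q in [(-95,170,115),(-75,42,177),(-75,42,164),(-99,168,112),(-154,168,154),(-154,168,112),(-154,127,154),(-154,168,10)]: print(n,q,f(proj(n,w(*q))).round())
E
```

```text
[[ 738.7  165.   115. ]
 [ 772.5 -169.6  115. ]
 [ 588.6 -187.   115. ]
 [ 553.5  145.3  115. ]]
[np.float64(336.3), np.float64(184.7), np.float64(334.1), np.float64(186.3)]
pose [663.34080817 -11.59579542] 0.1023563337645806
resid [array([ 93. , 167.9]), array([  92.5, -168.4]), array([ -92.2, -166.9]), array([-93.3, 167.3])]
upper edge [array([-138.2,  147.7]), array([-138.8, -150.6])]
lower edge [array([-152.6,  149.2]), array([-155. , -151.2])]
scene upper [array([-141.2,  154.3]), array([-146. , -138.6])] lower [array([-154.2,  153.3]), array([-161.4, -140.1])]
knob scene [-76.1  42.9]
bar ear top [array([-153. ,  173.3]), array([-158.4,  137.6])] scene [array([-142.1,  181.3]), array([-157.9,  137.5])]
top (-95, 170, 115) [ 81. 396.]
top (-75, 42, 177) [282. 327.]
top (-75, 42, 164) [282. 330.]
top (-99, 168, 112) [ 85. 403.]
top (-154, 168, 154) [ 89. 486.]
top (-154, 168, 112) [ 95. 490.]
top (-154, 127, 154) [157. 478.]
top (-154, 168, 10) [107. 500.]
scene (-95, 170, 115) [308. 301.]
scene (-75, 42, 177) [411. 111.]
scene (-75, 42, 164) [411. 132.]
scene (-99, 168, 112) [316. 307.]
scene (-154, 168, 154) [401. 265.]
scene (-154, 168, 112) [401. 335.]
scene (-154, 127, 154) [445. 236.]
scene (-154, 168, 10) [398. 499.]
```

```bash
cat >> h.py <<'E'
c0=np.array([663.3,-11.6]); th=0.1024
Rm=np.array([[np.cos(th),-np.sin(th)],[np.sin(th),np.cos(th)]])
def w(x,y,z): return np.r_[Rm@[x,y]+c0,z]
def loc(X): return np.r_[Rm.T@(np.array(X)[:2]-c0),X[2:]].round(1)
def go(x,y,ztip,yaw=0,tilt=0):
    "tool-axis shift/turn taking TCP so the tip is at cabinet-frame point; yaw of tool x from cabinet x"
    o=bot.get_obs(); M=rot(o['orientation'])
    T=(R.from_euler('z',th+yaw)*R.from_euler('x',np.pi)*R.from_euler('y',tilt)).as_matrix()
    P=w(x,y,ztip)-14*T[:,2]
    print('t',o['t'],'tip loc',loc(np.array(o['eef_pos'])+14*M[:,2]),'F',np.round(o['contact_force'],1),'| rv',R.from_matrix(M.T@T).as_rotvec().round(3),'d',(M.T@(P-o['eef_pos'])).round(1))
E
python3 - <<'E'
from h import *
go(-190,-120,180); go(-190,-120,40)
C=(423,135); print('can',loc(ray('top',*C,171)))
E
```

```text
t 0.1 tip loc [-533.  -481.2  179.3] F [-0.5 -0.6 -0.7] | rv [-0.002 -0.     0.22 ] d [ 4.137e+02 -2.775e+02 -2.000e-01]
t 0.1 tip loc [-533.  -481.2  179.3] F [-0.5 -0.6 -0.7] | rv [-0.002 -0.     0.22 ] d [ 413.6 -277.3  139.8]
can [  44.8 -232.4  171. ]
```

```bash
python3 inch.py '[[0,0,0.1,40,-27,0,0],[0,0,0.22,80,-54,0,0],[0,0,0.22,120,-80,0,0],[0,0,0.22,160,-107,0,0],[0,0,0.22,200,-134,0,0],[0,0,0.22,240,-161,0,0],[0,0,0.22,280,-188,0,0],[0,0,0.22,320,-214,0,0],[0,0,0.22,360,-241,0,0],[0,0,0.22,395,-265,0,0],[0,0,0.22,414,-277.5,0,0],[0,0,0.22,414,-277.5,0,0],[0,0,0.22,414,-277.5,0,0],[0,0,0.22,414,-277.5,0,0],[0,0,0.22,414,-277.5,0,0],[0,0,0.22,414,-277.5,0,0]]'; python3 -c "
from h import *
go(-190,-120,40)"
```

```text
t: 1.43
eef_pos: [486.1, -151.7, 193.8]
orientation: [0.0, 0.999, 0.051, -0.001]
contact_force: [-0.2, 0.8, -0.1]
finger_gap: 0.3
finger_force: 0.0
t 1.4333 tip loc [-190.6 -121.3  179.8] F [-0.2  0.8 -0.1] | rv [ 0.     0.001 -0.001] d [  0.7  -1.3 139.8]
```

Descend to tip z=40 in front of the drawers.

```bash
python3 inch.py '[[0,0,0,0,0,30,0],[0,0,0,0,0,60,0],[0,0,0,0,0,90,0],[0,0,0,0,0,120,0],[0,0,0,0,0,140,0],[0,0,0,0,0,140,0]]'; python3 inch.py '[[0,0,0,8,0,0,0],[0,0,0,16,0,0,0],[0,0,0,24,0,0,0],[0,0,0,32,0,0,0],[0,0,0,40,0,0,0],[0,0,0,48,0,0,0],[0,0,0,56,0,0,0],[0,0,0,62,0,0,0],[0,0,0,68,0,0,0],[0,0,0,72,0,0,0],[0,0,0,72,0,0,0]]';  python3 -c "
from h import *
go(-103,-120,40)
cv2.imwrite('pics/s2.png',cv2.resize(bot.read_camera('scene')[140:300,230:430],None,fx=4,fy=4,interpolation=cv2.INTER_CUBIC))"
```

```text
t: 1.93
eef_pos: [482.6, -150.9, 50.3]
orientation: [-0.002, 0.999, 0.05, -0.004]
contact_force: [-1.2, -0.1, -0.3]
finger_gap: 0.7
finger_force: 0.0
t: 2.85
eef_pos: [559.9, -143.2, 53.9]
orientation: [-0.0, 0.999, 0.051, 0.001]
contact_force: [-0.6, 0.4, -0.5]
finger_gap: 0.4
finger_force: 0.0
t 2.85 tip loc [-116.3 -120.4   39.9] F [-0.6  0.4 -0.5] | rv [-0.    -0.001  0.001] d [13.3 -0.4 -0.1]
```

View pics/s2.png

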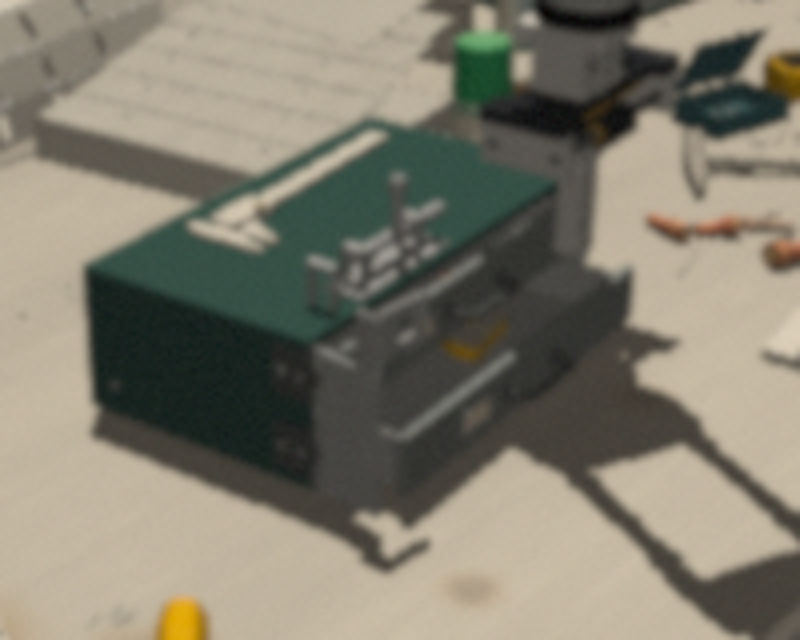

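The upper drawer is nearly in. The lower one seems not to have moved: its front edge is at crop (395,437) and the finger looks to be behind it. I'll check this against the top view before moving again.

```bash
python3 -c "
from h import *
im=bot.read_camera('top')
cv2.imwrite('pics/t2.png',cv2.resize(im[115:255,255:445],None,fx=4.2,fy=4.2,interpolation=cv2.INTER_CUBIC))
f=lambda p:(p-[230,140])*4
for q in [(-116,-120,40),(-116,-120,100),(-153,-152,58),(-153,152,58),(-161,-152,58),(-108,152,105),(-108,-152,105)]: print(q,f(proj('scene',w(*q))).round(),((proj('top',w(*q))-[255,115])*4.2).round())
s=lambda u,v:(u/4+230,v/4+140)
for p in [(393,435),(630,270),(515,355)]: print(loc(ray('scene',*s(*p),58)))
"
```

```text
(-116, -120, 40) [563. 289.] [531. 389.]
(-116, -120, 100) [567. 215.] [543. 379.]
(-153, -152, 58) [629. 264.] [591. 437.]
(-153, 152, 58) [400. 437.] [126. 491.]
(-161, -152, 58) [638. 267.] [593. 449.]
(-108, 152, 105) [342. 351.] [113. 415.]
(-108, -152, 105) [579. 192.] [593. 360.]
[-148.   152.9   58. ]
[-158.2 -144.1   58. ]
[-156.4   18.3   58. ]
```

View pics/t2.png

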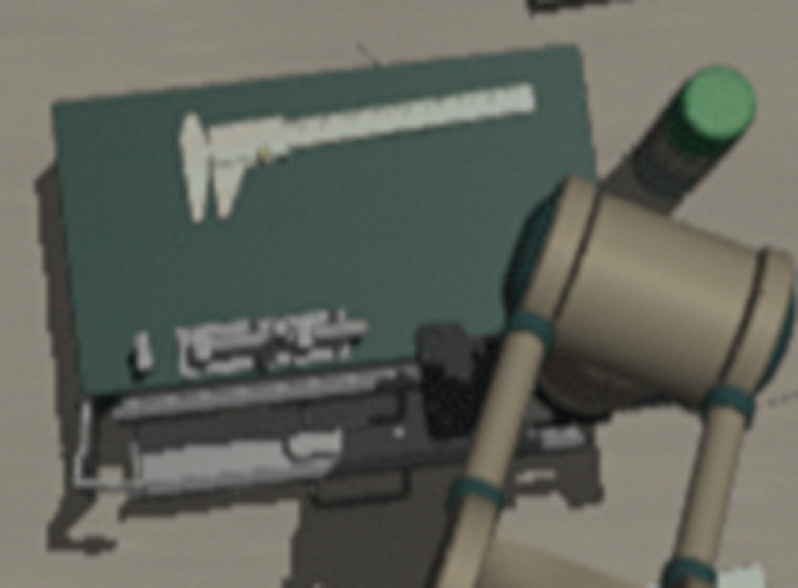

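The top view agrees: the lower front is still out (edge at crop row ~490) and the upper is nearly home at row ~408. I'll lift straight up, which is safe either way, then back off and measure again.

```bash
python3 inch.py '[[0,0,0,0,0,-25,0],[0,0,0,0,0,-50,0],[0,0,0,0,0,-75,0],[0,0,0,0,0,-100,0],[0,0,0,0,0,-100,0],[0,0,0,-35,0,-100,0],[0,0,0,-70,0,-100,0],[0,0,0,-105,0,-100,0],[0,0,0,-140,0,-100,0],[0,0,0,-170,0,-100,0],[0,0,0,-170,0,-100,0],[0,0,0,-170,0,-100,0]]';  python3 -c "
from h import *
go(-190,-120,40)
a=cv2.resize(bot.read_camera('scene')[160:270,290:400],None,fx=5,fy=5,interpolation=cv2.INTER_CUBIC)
b=cv2.resize(bot.read_camera('top')[185:250,268:408],None,fx=5.7,fy=5.7,interpolation=cv2.INTER_CUBIC)
b=cv2.resize(bot.read_camera('wrist'),(400,250)) if 0 else b
cv2.imwrite('pics/s3.png',cv2.convertScaleAbs(cv2.resize(a,(540,540)),alpha=1.8)); cv2.imwrite('pics/t3.png',b); cv2.imwrite('pics/w3.png',bot.read_camera('wrist'))
"
```

```text
t: 3.95
eef_pos: [388.4, -160.7, 153.7]
orientation: [-0.0, 0.999, 0.05, 0.0]
contact_force: [1.1, -0.2, -0.0]
finger_gap: 0.5
finger_force: 0.0
t 3.95 tip loc [-288.7 -120.2  139.7] F [ 1.1 -0.2 -0. ] | rv [-0.    -0.001 -0.002] d [98.6 -0.3 99.8]
```

View pics/s3.png

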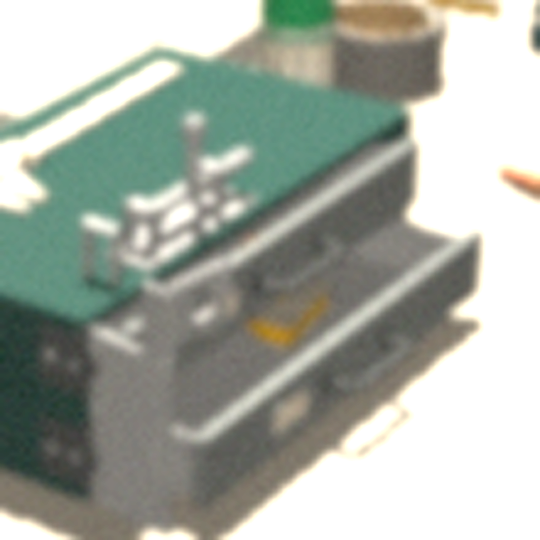

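The brightened view shows the upper front almost home, with its right end at (410,140). The lower drawer is still out, its edge running (180,435) to (478,238). I'll repeat on the lower drawer in small steps and watch the force.

```bash
python3 inch.py '[[0,0,0,20,0,0,0],[0,0,0,50,0,20,0],[0,0,0,80,0,50,0],[0,0,0,89,0,80,0],[0,0,0,89,0,105,0],[0,0,0,89,0,110,0],[0,0,0,89,0,110,0]]'; python3 inch.py '[[0,0,0,5,0,0,0],[0,0,0,10,0,0,0],[0,0,0,15,0,0,0],[0,0,0,20,0,0,0],[0,0,0,25,0,0,0],[0,0,0,30,0,0,0]]' | grep -E 't:|pos|force'; python3 inch.py '[[0,0,0,5,0,0,0],[0,0,0,10,0,0,0],[0,0,0,15,0,0,0],[0,0,0,15,0,0,0]]' | grep -E 't:|pos|force';  python3 -c "
from h import *
go(-190,-120,40)
a=bot.read_camera('scene')[160:270,290:400]
s=cv2.imread('pics/s3.png')
a=cv2.convertScaleAbs(cv2.resize(a,(540,540),interpolation=cv2.INTER_CUBIC),alpha=1.8)
cv2.imwrite('pics/s4.png',a)
f=lambda p:((p-[290,160])*4.909).round()
for q in [(-153,152,58),(-153,-152,58),(-158,-120,30),(-158,-120,90),(-95,-152,105),(-105,-152,105)]: print(q,f(proj('scene',w(*q))))
"
```

```text
t: 4.68
eef_pos: [477.4, -150.8, 41.9]
orientation: [-0.001, 0.999, 0.052, -0.002]
contact_force: [1.2, 0.1, 0.5]
finger_gap: 0.5
finger_force: 0.0
t: 5.18
eef_pos: [508.9, -148.9, 44.8]
contact_force: [0.3, -0.5, -0.1]
finger_force: 0.0
t: 5.52
eef_pos: [523.8, -147.1, 44.0]
contact_force: [0.2, -0.2, 1.0]
finger_force: 0.0
t 5.5167 tip loc [-152.6 -120.5   30. ] F [ 0.2 -0.2  1. ] | rv [ 0.    -0.001  0.001] d [-37.4  -0.6 -10. ]
(-153, 152, 58) [197. 438.]
(-153, -152, 58) [477. 226.]
(-158, -120, 30) [456. 289.]
(-158, -120, 90) [463. 199.]
(-95, -152, 105) [397. 133.]
(-105, -152, 105) [412. 137.]
```

View pics/s4.png

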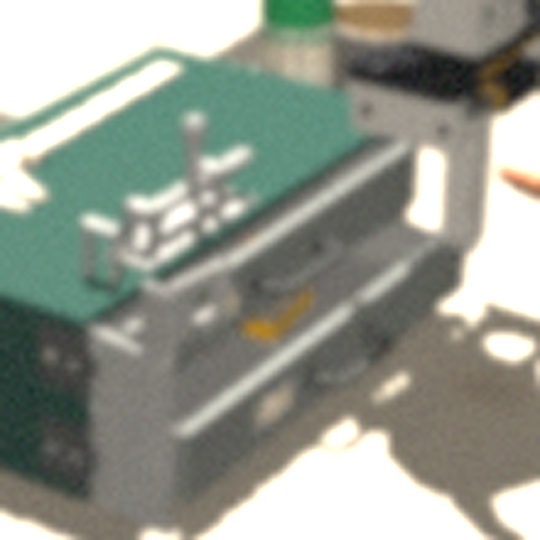

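The lower edge now lies about 15 px higher (at x=300, row 342 against 356 before), so the drawer does move at this tip height. I'll carry on, following the edge by its column profile.

```bash
cat >> h.py <<'E'
def edges(cols=(345,350),im=None):
    "bright ridges in scene columns -> cabinet x on z=105 and z=58"
    im=bot.read_camera('scene') if im is None else im; g=cv2.cvtColor(im,cv2.COLOR_BGR2GRAY).astype(int)
    for u in cols:
        rs=[v for v in range(198,250) if g[v,u]>=g[v-1,u] and g[v,u]>g[v+1,u] and g[v,u]-min(g[v-3,u],g[v+3,u])>12]
        print(u,[(v,g[v,u],loc(ray('scene',u,v,105))[0],loc(ray('scene',u,v,58))[:2]) for v in rs])
E
python3 - <<'E'
from h import *
edges(im=cv2.imread('pics/scene0.png')); edges()
E
python3 inch.py '[[0,0,0,5,0,0,0],[0,0,0,10,0,0,0],[0,0,0,15,0,0,0],[0,0,0,15,0,0,0]]' | grep -E 't:|pos|force'; python3 -c "
from h import *
edges()"
```

```text
345 [(217, np.int64(112), np.float64(-136.9), array([-88.9, -19.1])), (226, np.int64(86), np.float64(-163.6), array([-117.7,   26.5])), (238, np.int64(112), np.float64(-196.3), array([-153.1,   82.6]))]
350 [(213, np.int64(110), np.float64(-135.3), array([-87.1, -48.9])), (234, np.int64(113), np.float64(-195.7), array([-152.5,   56.8])), (243, np.int64(86), np.float64(-218.7), array([-177.3,   97. ]))]
345 [(207, np.int64(109), np.float64(-104.9), array([-54.2, -74. ])), (234, np.int64(115), np.float64(-185.7), array([-141.7,   64.5])), (242, np.int64(95), np.float64(-206.5), array([-164.2,  100.1]))]
350 [(204, np.int64(111), np.float64(-106.0), array([ -55.4, -100.1])), (230, np.int64(113), np.float64(-185.0), array([-140.8,   38. ]))]
t: 5.95
eef_pos: [539.1, -145.5, 44.0]
contact_force: [0.1, -0.3, -0.4]
finger_force: 0.0
345 [(207, np.int64(110), np.float64(-104.9), array([-54.2, -74. ])), (217, np.int64(63), np.float64(-136.9), array([-88.9, -19.1])), (229, np.int64(105), np.float64(-172.0), array([-126.9,   41. ]))]
350 [(204, np.int64(109), np.float64(-106.0), array([ -55.4, -100.1])), (225, np.int64(101), np.float64(-171.0), array([-125.8,   13.7]))]
```

The edge follows the finger (-153, -141, then -126), so I'll keep going to the stop.

```bash
python3 inch.py '[[0,0,0,5,0,0,0],[0,0,0,10,0,0,0],[0,0,0,15,0,0,0],[0,0,0,20,0,0,0],[0,0,0,25,0,0,0],[0,0,0,29,0,0,0],[0,0,0,29,0,0,0]]' | grep -E 't:|pos|force'; python3 inch.py '[[0,0,0,2,0,0,0],[0,0,0,4,0,0,0],[0,0,0,4,0,0,0]]' | grep -E 't:|pos|force'; python3 -c "
from h import *
edges();go(-103,-120,30)"
```

```text
t: 6.58
eef_pos: [567.5, -142.5, 44.0]
contact_force: [-1.4, -0.1, -0.1]
finger_force: 0.8
t: 6.83
eef_pos: [570.6, -142.2, 44.0]
contact_force: [-3.1, -1.0, 1.1]
finger_force: 1.5
345 [(198, np.int64(67), np.float64(-73.6), array([ -20.3, -127.6])), (204, np.int64(92), np.float64(-94.7), array([-43.2, -91.4]))]
350 [(213, np.int64(62), np.float64(-135.3), array([-87.1, -48.9])), (230, np.int64(61), np.float64(-185.0), array([-140.8,   38. ])), (244, np.int64(133), np.float64(-221.1), array([-180. ,  101.3]))]
t 6.8833 tip loc [-105.5 -120.4   30. ] F [-2.8 -0.7  0.7] | rv [ 0. -0.  0.] d [ 2.5 -0.4 -0. ]
```

```bash
for i in 1 2 3; do python3 inch.py '[[0,0,0,1,0,0,0],[0,0,0,2,0,0,0],[0,0,0,2,0,0,0],[0,0,0,2,0,0,0]]' | grep -E 'pos|contact'; done; python3 -c "
from h import *
edges((345,350,336,356))"
```

```text
eef_pos: [572.5, -142.0, 44.0]
contact_force: [-2.2, -0.7, 1.1]
eef_pos: [574.7, -141.8, 44.0]
contact_force: [-3.5, -0.8, -0.4]
eef_pos: [575.5, -141.7, 44.0]
contact_force: [-6.8, -1.8, 0.5]
345 [(215, np.int64(66), np.float64(-130.7), array([-82.2, -29.7])), (230, np.int64(64), np.float64(-174.8), array([-129.9,   45.8])), (246, np.int64(134), np.float64(-216.5), array([-174.9,  117.2]))]
350 [(202, np.int64(53), np.float64(-99.2), array([ -48. , -112.1])), (212, np.int64(60), np.float64(-132.1), array([-83.7, -54.4])), (248, np.int64(179), np.float64(-230.8), array([-190.5,  118.2]))]
336 [(202, np.int64(127), np.float64(-67.4), array([-13.6, -87.5])), (213, np.int64(73), np.float64(-104.9), array([-54.2, -25.5]))]
356 []
```

```bash
for i in 1 2; do python3 inch.py '[[0,0,0,1,0,0,0],[0,0,0,2,0,0,0],[0,0,0,2,0,0,0],[0,0,0,2,0,0,0]]' | grep -E 'pos|contact'; done; python3 -c "
from h import *
go(-103,-120,30)"
```

```text
eef_pos: [575.3, -141.7, 44.0]
contact_force: [-10.6, -2.2, 4.7]
eef_pos: [575.0, -141.7, 44.0]
contact_force: [-15.2, -4.2, 6.7]
t 8.6 tip loc [-101.3 -120.4   30. ] F [-15.2  -4.2   6.7] | rv [-0.     0.01   0.001] d [-1.9 -0.4  0. ]
```

The drawers have hit a stop. I'll check each one separately: the lower with the tip tilted forward, then the upper alone.

```bash
python3 inch.py '[[0,0,0,-10,0,0,0],[0,0.1,0,-20,0,0,0],[0,0.2,0,-20,0,0,0],[0,0.2,0,-20,0,0,0]]' | grep -E 'pos|contact';  python3 inch.py '[[0,0,0,3,0,1,0],[0,0,0,6,0,1,0],[0,0,0,9,0,2,0],[0,0,0,11,0,2,0],[0,0,0,13,0,3,0],[0,0,0,13,0,3,0]]' | grep -E 'pos|contact'; for i in 1 2 3; do python3 inch.py '[[0,0,0,1,0,0,0],[0,0,0,2,0,0,0],[0,0,0,2,0,0,0],[0,0,0,2,0,0,0]]' | grep -E 'pos|contact'; done;  python3 -c "
from h import *
go(-103,-120,30)"
```

```text
eef_pos: [555.4, -141.5, 42.9]
contact_force: [-1.7, 0.2, -1.0]
eef_pos: [575.5, -141.8, 43.6]
contact_force: [0.4, 0.5, -0.6]
eef_pos: [575.8, -141.7, 44.1]
contact_force: [-0.3, -0.7, 0.2]
eef_pos: [577.8, -141.5, 44.6]
contact_force: [-0.5, -0.1, -0.8]
eef_pos: [578.8, -141.2, 44.5]
contact_force: [-2.5, -0.6, -0.0]
t 10.4333 tip loc [ -94.6 -120.3   30.8] F [-2.5 -0.6 -0. ] | rv [-0.    -0.198  0.001] d [-5.7 -0.3 -0.6]
```

```bash
for i in 1 2 3; do python3 inch.py '[[0,0,0,1,0,0,0],[0,0,0,2,0,0,0],[0,0,0,2,0,0,0],[0,0,0,2,0,0,0]]' | grep -E 'pos|contact'; done;  python3 -c "
from h import *
go(-103,-120,30)"
```

```text
eef_pos: [579.1, -141.1, 44.6]
contact_force: [-7.1, -2.7, 2.8]
eef_pos: [579.1, -141.1, 44.6]
contact_force: [-11.4, -4.2, 4.5]
eef_pos: [579.2, -141.0, 44.6]
contact_force: [-15.7, -6.8, 7.2]
t 11.4333 tip loc [ -94.3 -120.1   30.8] F [-15.7  -6.8   7.2] | rv [-0.001 -0.188  0.003] d [-6.1 -0.1 -0.6]
```

Lower drawer is home. Now the upper alone, tip at z≈83.

```bash
python3 inch.py '[[0,0,0,-20,0,0,0],[0,0,0,-20,0,-20,0],[0,0,0,-18,0,-45,0],[0,0,0,-10,0,-55,0],[0,0,0,-10,0,-55,0]]' | grep -E 'pos|contact';  python3 -c "
from h import *
go(-95,-120,83)"
```

```text
eef_pos: [569.0, -144.2, 101.9]
contact_force: [0.2, 0.7, -0.8]
t 11.85 tip loc [-104.5 -122.3   88.2] F [ 0.2  0.7 -0.8] | rv [ 0.004 -0.209  0.   ] d [11.1 -2.3  7.4]
```

```bash
python3 inch.py '[[0,0,0,3,0,2,0],[0,0,0,6,0,4,0],[0,0,0,8,0,4,0],[0,0,0,8,0,4,0]]' | grep -E 'pos|contact'; for i in 1 2 3 4; do python3 inch.py '[[0,0,0,1,0,0,0],[0,0,0,2,0,0,0],[0,0,0,2,0,0,0],[0,0,0,2,0,0,0]]' | grep -E 'pos|contact'; done;  python3 -c "
from h import *
go(-103,-120,30)"
```

```text
eef_pos: [573.4, -141.5, 94.3]
contact_force: [-0.4, 0.5, 0.1]
eef_pos: [575.5, -141.7, 95.9]
contact_force: [0.8, 0.1, -1.0]
eef_pos: [577.5, -141.5, 96.5]
contact_force: [0.4, 0.7, -0.3]
eef_pos: [578.5, -141.3, 96.6]
contact_force: [-3.3, -1.6, -0.3]
eef_pos: [578.6, -141.3, 96.5]
contact_force: [-7.3, -2.3, 2.3]
t 13.5167 tip loc [ -94.8 -120.3   82.8] F [-7.3 -2.3  2.3] | rv [-0.    -0.195  0.001] d [-15.6  -0.3  50.5]
```

Both drawers stop at the same plane, so both are home. Next I'll retreat, cross in front and move to the left side of the bar.

```bash
python3 inch.py '[[0,0,0,-35,0,-7,0],[0,0,0,-70,0,-14,0],[0,0,0,-105,0,-21,0],[0,0,0,-132,0,-27,0],[0,0,0,-132,-35,-27,0],[0,0,0,-132,-70,-27,0],[0,0,0,-132,-105,-27,0],[0,0,0,-132,-140,-27,0],[0,0,0,-132,-175,-27,0],[0,0,0,-132,-210,-27,0],[0,0,0,-132,-245,-27,0],[0,0,0,-132,-280,-27,0],[0,0,0,-132,-310,-27,0],[0,0,0,-132,-340,-27,0],[0,0,0,-132,-340,-27,0],[0,0,0,-132,-340,-27,0]]' | grep -E 'pos|contact';  python3 -c "
from h import *
go(-230,220,88,0,.2);go(-138,220,88,0,.2)
edges((336,340,345))
a=bot.read_camera('scene')[150:270,270:400]; b=bot.read_camera('top')[170:250,255:405]
p=np.hstack([cv2.resize(a,(480,443),interpolation=2),cv2.copyMakeBorder(cv2.resize(b,(315,168),interpolation=2),0,275,0,0,0)]); cv2.imwrite('pics/s5.png',cv2.convertScaleAbs(p,alpha=1.5))"
```

```text
eef_pos: [412.8, 185.3, 97.8]
contact_force: [0.2, -0.4, 0.1]
t 14.85 tip loc [-226.3  221.5   84.1] F [ 0.2 -0.4  0.1] | rv [-0.002 -0.002  0.004] d [-2.8  1.5 -4.6]
t 14.85 tip loc [-226.3  221.5   84.1] F [ 0.2 -0.4  0.1] | rv [-0.002 -0.002  0.004] d [87.3  1.9 13.9]
336 [(202, np.int64(121), np.float64(-67.4), array([-13.6, -87.5])), (217, np.int64(41), np.float64(-117.7), array([-68.1,  -4.3]))]
340 [(202, np.int64(82), np.float64(-76.4), array([-23.4, -94.5])), (218, np.int64(50), np.float64(-129.4), array([-80.7,  -5.7])), (233, np.int64(81), np.float64(-173.0), array([-127.9,   67.6]))]
345 [(204, np.int64(81), np.float64(-94.7), array([-43.2, -91.4])), (212, np.int64(39), np.float64(-121.2), array([-71.9, -46. ])), (221, np.int64(54), np.float64(-149.0), array([-101.9,    1.6])), (229, np.int64(78), np.float64(-172.0), array([-126.9,   41. ]))]
```

View pics/s5.png

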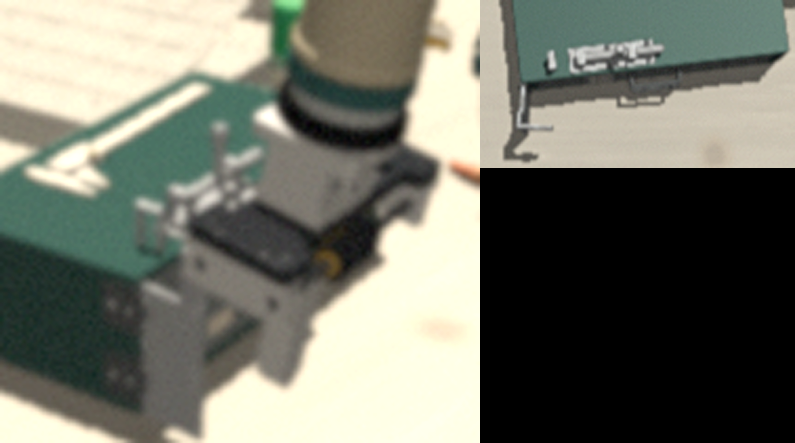

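The scene crop shows the hand near the bar, with the drawers shut. The top crop shows the bar square out and no hand. I'll check that against the projection of the hand.

```bash
python3 -c "
from h import *
o=bot.get_obs();print(o['eef_pos'],o['qpos'].round(3) if hasattr(o['qpos'],'round') else o['qpos'])
for q in [(-226,221,84),(-245,221,180),(-154,172,112),(-154,172,10)]:
  s=proj('scene',w(*q));t=proj('top',w(*q));print(q,s.round(),((s-[270,150])*3.69).round(),t.round(),((t-[255,170])*2.1).round())
im=bot.read_camera('top');sc=bot.read_camera('scene')
z=np.abs(im.astype(int)-cv2.imread('pics/top0.png')).sum(2)>60
ys,xs=np.nonzero(cv2.morphologyEx(z.astype(np.uint8),cv2.MORPH_OPEN,np.ones((4,4))));print('topdiff',xs.min(),xs.max(),ys.min(),ys.max())
z=np.uint8(z)*255; n,l,s,c=cv2.connectedComponentsWithStats(cv2.morphologyEx(z,cv2.MORPH_OPEN,np.ones((3,3))))
print(s[1:][s[1:,4]>60])
"
```

```text
[412.74701809 182.59576223  97.52436355] [ 0.297  0.07   2.057 -0.053  0.818  1.798]
(-226, 221, 84) [340. 262.] [258. 412.] [261. 262.] [ 13. 193.]
(-245, 221, 180) [348. 227.] [289. 284.] [258. 269.] [  6. 209.]
(-154, 172, 112) [326. 234.] [207. 308.] [276. 232.] [ 44. 130.]
(-154, 172, 10) [326. 269.] [206. 440.] [279. 234.] [ 50. 135.]
topdiff 207 639 199 399
[[ 278  198  119   42 2926]
 [ 205  256   92   65 3091]
 [ 210  320   12   14  116]
 [ 221  321   31   11  237]
 [ 270  321  123   79 5105]
 [ 219  340   14   48  395]
 [ 605  341   14   13  111]
 [ 593  354   29   35  448]
 [ 553  360   30   33  666]
 [ 394  362   81   25  853]
 [ 608  363   32   22  415]
 [ 416  374   72   26 1137]
 [ 607  378   33   21  370]
 [ 396  385    8   15   79]
 [ 256  392   19    8   98]]
```

The hand falls just below that crop, so it agrees. The visible fingertip end is about 20 mm higher than nominal, which also explains the first miss on the lower drawer. I'll use a nominal tip z of 65, which works for either height, and a larger tilt so the body stays clear of the ear and knob.

```bash
python3 inch.py '[[0,0.1,0,0,0,0,0],[0,0.2,0,0,0,5,0],[0,0.2,0,0,0,15,0],[0,0.2,0,0,0,20,0],[0,0.2,0,0,0,20,0]]' | grep -E 'pos|contact';  python3 -c "
from h import *
go(-138,222,65,0,.4)"
```

```text
eef_pos: [416.5, 182.7, 77.3]
contact_force: [-0.4, -0.5, -1.0]
t 15.5167 tip loc [-220.2  218.5   64.4] F [-0.4 -0.5 -1. ] | rv [ 0.001  0.001 -0.001] d [76.  -3.6 31.4]
```

```bash
python3 inch.py '[[0,0,0,25,-1,10,0],[0,0,0,50,-2,20,0],[0,0,0,76,-3,31,0],[0,0,0,76,-3,31,0],[0,0,0,76,-3,31,0]]' | grep -E 'pos|contact';  python3 inch.py '[[0,0,0,0,8,0,0],[0,0,0,-1,16,-1,0],[0,0,0,-3,24,-1,0],[0,0,0,-4,31,-2,0],[0,0,0,-6,38,-2,0],[0,0,0,-6,38,-2,0]]' | grep -E 'pos|contact'; python3 -c "
from h import *
go(-145,166,65,0,.4)
a=bot.read_camera('top'); h=cv2.cvtColor(a,6); r=h[205:250,262:310]; ys,xs=np.nonzero(r>130); print(np.c_[xs+262,ys+205][:0])
cv2.imwrite('pics/t6.png',a)"
```

```text
eef_pos: [501.0, 194.9, 79.8]
contact_force: [-0.7, 0.2, -0.2]
eef_pos: [494.3, 155.4, 78.3]
contact_force: [0.4, 0.9, -0.2]
t 16.4333 tip loc [-145.6  183.4   65.4] F [ 0.4  0.9 -0.2] | rv [ 0.001  0.001 -0.001] d [ 0.4 17.4  0.6]
[]
```

```bash
python3 inch.py '[[0,0,0,0,6,0,0],[0,0,0,0,12,0,0],[0,0,0,0,18,0,0],[0,0,0,2,24,1,0],[0,0,0,4,30,1,0],[0,0,0,5,36,2,0],[0,0,0,8,42,3,0],[0,0,0,11,47,4,0],[0,0,0,15,51,6,0],[0,0,0,18,53,8,0],[0,0,0,22,55,9,0],[0,0,0,25,57,10,0],[0,0,0,25,57,10,0]]' | grep -E 'pos|contact'; python3 -c "
from h import *
go(-105,126,65,0,.4)
a=bot.read_camera('scene')[150:270,270:400]; b=bot.read_camera('top')
cv2.imwrite('pics/s6.png',a);cv2.imwrite('pics/t6.png',b)
c=cv2.imread('pics/scene0.png')[150:270,270:400]
# ear (bright grey) patches open position / hinge-side
for q in [(-154,168,60),(-154,150,150),(-99,113,150),(-99,140,60)]: p=proj('scene',w(*q)).astype(int)-[270,150]; print(q,p,c[p[1],p[0]],a[p[1],p[0]])
"
```

```text
eef_pos: [529.1, 102.5, 79.2]
contact_force: [0.0, -0.6, 0.3]
t 17.5667 tip loc [-116.4  127.2   66.3] F [ 0.  -0.6  0.3] | rv [ 0.    -0.001  0.   ] d [10.   1.3  5.6]
(-154, 168, 60) [ 56 101] [65 67 69] [71 75 76]
(-154, 150, 150) [61 66] [84 88 91] [72 75 79]
(-99, 113, 150) [51 55] [67 72 72] [76 83 86]
(-99, 140, 60) [45 90] [65 68 68] [71 74 76]
```

```bash
python3 inch.py '[[0,0,0,3,0,1,0],[0,0,0,6,0,2,0],[0,0,0,9,0,4,0],[0,0,0,9,0,4,0]]' | grep -E 'pos|contact'; for i in 1 2 3 4; do python3 inch.py '[[0,0,0,1,0,0.4,0],[0,0,0,2,0,0.8,0],[0,0,0,2,0,0.8,0],[0,0,0,2,0,0.8,0]]' | grep -E 'pos|contact'; done; python3 -c "
from h import *
go(-105,126,65,0,.4)
"
```

```text
eef_pos: [538.7, 103.8, 79.0]
contact_force: [-0.2, -0.1, -0.5]
eef_pos: [540.1, 103.9, 78.9]
contact_force: [-1.2, -0.1, 0.3]
eef_pos: [542.1, 104.2, 78.9]
contact_force: [-0.1, -0.7, -0.5]
eef_pos: [544.4, 104.4, 78.9]
contact_force: [-0.7, -0.9, 0.4]
eef_pos: [546.5, 104.6, 79.0]
contact_force: [-1.0, -0.6, 1.0]
t 19.3333 tip loc [-98.8 127.5  66.1] F [-1.  -0.6  1. ] | rv [-0. -0.  0.] d [-6.1  1.5 -1.4]
```

```bash
for i in 1 2 3 4 5; do python3 inch.py '[[0,0,0,1,0,0.4,0],[0,0,0,2,0,0.8,0],[0,0,0,2,0,0.8,0]]' | grep -E 'pos|contact'; done; python3 -c "
from h import *
go(-105,126,65,0,.4)
"
```

```text
eef_pos: [548.7, 104.8, 79.0]
contact_force: [-0.0, -0.3, -0.5]
eef_pos: [550.1, 104.9, 78.8]
contact_force: [-3.0, -2.1, 0.8]
eef_pos: [550.4, 105.1, 78.2]
contact_force: [-7.8, -1.6, 4.2]
eef_pos: [550.6, 105.3, 77.5]
contact_force: [-12.0, -2.5, 8.3]
eef_pos: [550.8, 105.5, 76.9]
contact_force: [-16.7, -3.1, 11.4]
t 20.5833 tip loc [-94.6 128.   63.9] F [-16.7  -3.1  11.4] | rv [-0.001  0.011  0.001] d [-9.3  2.  -4.9]
```

The bar reached a hard stop consistent with lying flat: 4 mm thick over the drawer plane, with fingertips about 23 mm shorter than nominal. I'll retreat up, untilt and look at the bar.

```bash
python3 inch.py '[[0,0,0,-18,0,-8,0],[0,0,0,-45,0,-20,0],[0,0,0,-45,0,-20,0],[0,0,0,-30,0,-55,0],[0,0,0,-17,0,-85,0],[0,-0.1,0,0,0,-125,0],[0,-0.2,0,0,0,-125,0],[0,-0.3,0,0,0,-125,0],[0,-0.39,0,0,0,-125,0],[0,-0.39,0,0,0,-125,0],[0,-0.39,0,0,0,-125,0]]' | grep -E 'pos|contact'; python3 -c "
from h import *
go(-60,-80,160)
a=bot.read_camera('top'); cv2.imwrite('pics/t7.png',a)
p=lambda q:((proj('top',w(*q))-[258,175])*5).round().tolist()
b=cv2.convertScaleAbs(cv2.resize(a[175:250,258:405],None,fx=5,fy=5,interpolation=2),alpha=1.5); cv2.imwrite('pics/v7.png',b)
print(p((-99,113,112)),p((-99,168,112)),p((-99,113,154)),p((-60,113,154)),p((-75,42,164)),p((-95,-150,105)))
"
```

```text
eef_pos: [510.2, 100.9, 193.4]
contact_force: [-0.3, 0.3, 0.2]
t 21.5 tip loc [-140.7  127.6  179.4] F [-0.3  0.3  0.2] | rv [-0.    -0.011  0.   ] d [ 80.5 207.6  20.3]
[191.0, 167.0] [86.0, 180.0] [187.0, 158.0] [179.0, 83.0] [320.0, 93.0] [683.0, 104.0]
```

View pics/v7.png

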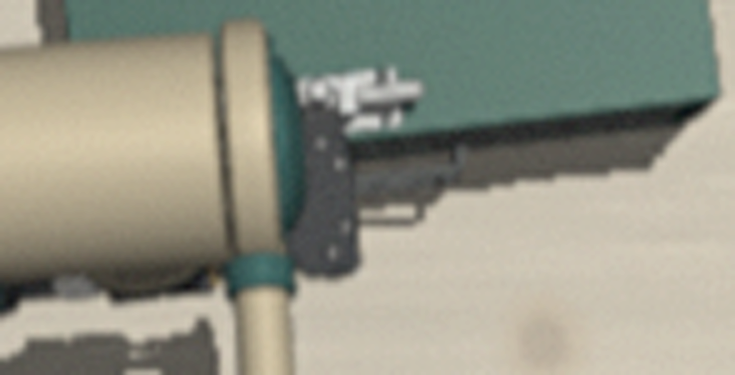

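The arm hides the bar, but the drawers read as shut and the bolt is at about (350,90). I'm out of views, so from here I go by numbers. First I'll calibrate the tip length with a light touch on the plain cabinet top, then check the bar.

```bash
python3 inch.py '[[0,0,0,14,35,0,0],[0,0,0,27,70,0,0],[0,0,0,40,105,0,0],[0,0,0,54,140,0,0],[0,0,0,67,175,0,0],[0,0,0,80,208,0,0],[0,0,0,80,208,20,0],[0,0,0,80,208,45,0],[0,0,0,80,208,65,0],[0,0,0,80,208,65,0],[0,0,0,80,208,65,0]]' | grep -E 'pos|contact'; python3 -c "
from h import *
go(-60,-80,160)
a=bot.read_camera('top'); b=cv2.imread('pics/top0.png')
for q in [(-125,170,112),(-140,171,112),(-156,155,154),(-99,120,112),(-99,150,112),(-85,113,154),(-70,113,154)]:
  u,v=proj('top',w(*q)).round().astype(int); print(q,b[v-1:v+2,u-1:u+2].mean((0,1)).round(),a[v-1:v+2,u-1:u+2].mean((0,1)).round())
g=cv2.cvtColor(a,6)[188:222,272:312]; print(g[::2,::2])
"
```

```text
eef_pos: [608.1, -97.3, 129.6]
contact_force: [0.2, -0.5, 0.3]
t 22.4667 tip loc [-63.5 -79.6 115.6] F [ 0.2 -0.5  0.3] | rv [-0.001 -0.008  0.   ] d [  4.    0.3 -44.4]
(-125, 170, 112) [66. 68. 67.] [57. 62. 64.]
(-140, 171, 112) [51. 52. 52.] [119. 130. 135.]
(-156, 155, 154) [85. 87. 87.] [121. 132. 138.]
(-99, 120, 112) [55. 55. 55.] [41. 41. 41.]
(-99, 150, 112) [27. 29. 23.] [87. 89. 88.]
(-85, 113, 154) [71. 77. 58.] [92. 96. 87.]
(-70, 113, 154) [71. 77. 59.] [93. 96. 88.]
[[ 54  73  72  73  72  72  73  72  74  72  74  74  74  73  74  75  74  76
   75  77]
 [ 54  73  72  73  72  73  73  71  73  72  73  75  75  75  74  73  73  71
   70  76]
 [ 52  73  71  71  73  72  73  74  70  71 111  93  75  80  82  99 119 119
  112 120]
 [ 53  70  73  74  73  73  73  74 110  85  88  91  86 135 121 141 133 122
  124 126]
 [ 59  71  72  73  74  72  74  78 135  89  68  88  71 132 117 141 142 127
  122 122]
 [ 57  66  72  73  72  74  72  55 131 104  67 105  68 119  68 134 141  84
   78  72]
 [ 57  69  74  71  72  74  71  26 132 132  67 124  67 129  54  98 102  67
   68 106]
 [ 56  68  72  72  73  73  75  35 107 101  45 127  68 135  85  57 106 134
  141 132]
 [ 57  64  72  74  73  74  76  44  29  51  28 132  69  94 115  92  79  72
   76  68]
 [ 63  60  73  73  72  71  71  58  74  96  96 108  54  45  44  40  38  41
   50  42]
 [ 60  47  57  52  61  64  62  63  90  79  64  48  31  32  31  29  32  40
   50  45]
 [ 60  71  98 106 101 100 101  98  56  36  38  38  38  35  40  40  47  51
   58  52]
 [ 61  57  54  58  45  37  33  32  37  39  39  41  40  60  59  61  61  58
   59  60]
 [ 60  50  26  34  40  44  47  49  51  54  53  57  58  60  59  58  58  60
   59  57]
 [ 58  59  50  56  59  60  59  61  61  60  61  60  59  59  56  57  57  55
   57  69]
 [ 60  61  59  60  59  60  59  61  60  57  57  59  70  69 101 109 108 108
  108 116]
 [ 59  60  59  58  59  60  59  60  58  77 108 111 130 128 132 130 132 133
  125  70]]
```

The bar line at row 210 and the ear along column 294 match the shut pose. Next is the light touch on the top.

```bash
python3 inch.py '[[0,0,0,0,0,3,0],[0,0,0,0,0,7,0],[0,0,0,0,0,7,0]]' | grep -E 'pos|contact'; for i in 1 2 3 4 5; do python3 inch.py '[[0,0,0,0,0,1.5,0],[0,0,0,0,0,3,0],[0,0,0,0,0,3,0]]' | grep -E 'pos|contact'; done
```

```text
eef_pos: [610.3, -97.7, 123.6]
contact_force: [0.3, 0.2, 1.3]
eef_pos: [610.2, -97.8, 120.0]
contact_force: [0.2, -0.7, -0.6]
eef_pos: [610.1, -97.9, 116.7]
contact_force: [0.5, -0.9, -0.0]
eef_pos: [610.1, -97.9, 113.7]
contact_force: [-0.2, 0.1, 0.2]
eef_pos: [610.1, -97.9, 110.8]
contact_force: [0.2, 0.5, 0.8]
eef_pos: [610.2, -97.8, 107.7]
contact_force: [-0.3, 0.3, -0.1]
```

```bash
for i in 1 2 3 4 5; do python3 inch.py '[[0,0,0,0,0,1,0],[0,0,0,0,0,2,0],[0,0,0,0,0,2,0]]' | grep -E 'pos|contact'; done
```

```text
eef_pos: [610.3, -97.9, 105.9]
contact_force: [0.2, 0.3, 0.8]
eef_pos: [610.5, -97.9, 104.1]
contact_force: [-0.0, 0.3, 0.2]
eef_pos: [610.6, -97.9, 103.9]
contact_force: [-1.4, 0.3, 8.4]
eef_pos: [610.6, -97.9, 103.8]
contact_force: [-4.1, 0.3, 16.9]
eef_pos: [610.7, -97.9, 103.7]
contact_force: [-6.9, 1.1, 26.7]
```

The real fingertips are about 25 mm behind nominal. For the knob I want a real tip z of about 153, so TCP z ≈ 142. I'll lift and line up to the right of the knob.

```bash
python3 inch.py '[[0,0,0,0,0,-15,0],[0,0,0,0,0,-35,0],[0,0,0,0,0,-48,0],[0,0,0,0,0,-48,0]]' | grep -E 'pos|contact'; python3 -c "
from h import *
go(-75,0,128)"
```

```text
eef_pos: [612.1, -98.5, 149.3]
contact_force: [0.8, 0.4, 0.1]
t 25.6 tip loc [-59.6 -81.2 135.3] F [0.8 0.4 0.1] | rv [ 0.002 -0.016  0.   ] d [-15.2 -81.2   6.9]
```

```bash
python3 inch.py '[[0,-0.01,0,-5,-20,0,0],[0,-0.01,0,-10,-45,0,0],[0,-0.01,0,-15,-70,0,0],[0,-0.01,0,-15,-79,3,0],[0,-0.01,0,-15,-81,4,0],[0,-0.01,0,-15,-81,4,0]]' | grep -E 'pos|contact'; python3 -c "
from h import *
go(-75,15,128)"
```

```text
eef_pos: [586.6, -18.8, 141.0]
contact_force: [0.2, 0.1, 0.4]
t 26.1 tip loc [-77.    0.7 127. ] F [0.2 0.1 0.4] | rv [0.001 0.001 0.002] d [  2.  -14.3  -1. ]
```

Push towards +y; the expected travel is to tip y≈59.

```bash
python3 inch.py '[[0,0,0,1,-5,-1,0],[0,0,0,2,-10,-1,0],[0,0,0,2,-15,-1,0],[0,0,0,2,-20,-1,0],[0,0,0,2,-25,-1,0],[0,0,0,2,-29,-1,0],[0,0,0,2,-29,-1,0]]' | grep -E 'pos|contact';python3 inch.py '[[0,0,0,0,-4,0,0],[0,0,0,0,-8,0,0],[0,0,0,0,-12,0,0],[0,0,0,0,-16,0,0],[0,0,0,0,-20,0,0],[0,0,0,0,-24,0,0],[0,0,0,0,-24,0,0]]' | grep -E 'pos|contact'; python3 -c "
from h import *
go(-75,59,128)"
```

```text
eef_pos: [585.9, 10.7, 143.0]
contact_force: [-0.0, 0.7, -0.7]
eef_pos: [583.3, 35.1, 143.0]
contact_force: [0.0, -0.4, 0.3]
t 27.2667 tip loc [-74.8  54.7 129. ] F [ 0.  -0.4  0.3] | rv [-0.001 -0.     0.001] d [-0.2 -4.4  1. ]
```

```bash
for i in 1 2 3 4 5 6; do python3 inch.py '[[0,0,0,0,-1,0,0],[0,0,0,0,-2,0,0],[0,0,0,0,-2,0,0]]' | grep -E 'pos|contact'; done; python3 -c "
from h import *
go(-75,59,128)"
```

```text
eef_pos: [583.2, 36.1, 143.0]
contact_force: [-0.3, -0.9, 0.1]
eef_pos: [583.0, 38.0, 143.0]
contact_force: [0.1, -1.0, 0.4]
eef_pos: [582.8, 40.2, 142.9]
contact_force: [0.2, -1.2, 0.5]
eef_pos: [582.5, 42.2, 143.0]
contact_force: [-0.2, -1.5, 0.9]
eef_pos: [582.6, 42.4, 143.0]
contact_force: [0.5, -5.7, 0.8]
eef_pos: [582.6, 42.5, 143.1]
contact_force: [0.4, -9.0, -0.2]
t 28.7667 tip loc [-74.8  62.  129.1] F [ 0.4 -9.  -0.2] | rv [ 0.007 -0.     0.001] d [-0.2  3.1  1.1]
```

Hard stop at the expected end of travel. I'll back off, lift clear, and check the knob and bar in the images.

```bash
python3 inch.py '[[0,0,0,0,10,0,0],[0,0,0,0,20,0,0],[0,0,0,0,20,-25,0],[0,0,0,0,20,-60,0],[0,0,0,0,40,-95,0],[0,0,0,-35,70,-120,0],[0,0,0,-70,105,-120,0],[0,0,0,-105,140,-120,0],[0,0,0,-140,175,-120,0],[0,0,0,-175,210,-120,0],[0,0,0,-200,240,-120,0],[0,0,0,-200,240,-120,0],[0,0,0,-200,240,-120,0]]' | grep -E 'pos|contact'; python3 -c "
from h import *
sc=bot.read_camera('scene');tp=bot.read_camera('top'); cv2.imwrite('pics/send.png',sc);cv2.imwrite('pics/tend.png',tp)
s0=cv2.cvtColor(cv2.imread('pics/scene0.png'),6).astype(int);g=cv2.cvtColor(sc,6).astype(int)
for y in (42,60,70,74,78,82):
  p=proj('scene',w(-75,y,172)).round().astype(int); print(y,p,s0[p[1],p[0]],g[p[1],p[0]])
d=g-s0; print('rows 178-192, cols 308-336'); print(g[180:194:2,308:336])
edges((334,340,345,350,355),sc)
t0=cv2.imread('pics/top0.png'); z=np.uint8(np.abs(tp.astype(int)-t0).max(2)>35)[100:200,262:440]; n,l,s,c=cv2.connectedComponentsWithStats(z); print('top diffs', (s[1:]+[262,100,0,0,0])[s[1:,4]>4].tolist())
print(cv2.cvtColor(tp,6)[200:216,272:300:2])
"
```

```text
eef_pos: [404.1, -217.9, 263.0]
contact_force: [-0.1, 0.2, 0.2]
42 [329 186] 83 72
60 [326 188] 68 71
70 [323 189] 66 99
74 [323 190] 70 85
78 [322 190] 70 94
82 [321 191] 69 79
rows 178-192, cols 308-336
[[135 158 176 184 184 182 169 147 123  99  84  78  71  72  71  72  70  70
   72  72  70  70  71  71  71  70  72  69]
 [179 184 175 158 137 118  99  83  73  72  70  69  72  72  70  71  72  69
   71  70  70  72  71  72  71  71  69  69]
 [155 135 112  88  77  73  70  71  71  72  69  73  71  72  72  70  68  71
   70  72  72  72  71  71  71  70  70  71]
 [ 84  75  71  70  73  71  70  71  71  70  71  73  81  80  79  77  73  70
   68  71  73  72  71  70  71  72  71  71]
 [ 69  72  69  72  71  70  73  68  70  71  73  86 105 117 117 101  83  73
   71  69  68  71  71  71  71  71  71  71]
 [ 71  71  70  69  71  73  71  71  72  72  73  78  87  95  94  85  76  71
   70  73  72  73  75  77  73  75  72  72]
 [ 73  72  70  71  69  70  72  70  72  72  71  71  71  77  73  71  72  71
   72  75  91 106 121 126 124 115  99  87]]
334 [(201, np.int64(94), np.float64(-59.2), array([ -4.7, -89.9])), (205, n
[... 1319 characters left out ...]
5  73  73  73  73  75  46  29  51  27 133  70  97]
 [ 61  63  73  74  74  74  76  50  43  72  53 124  69  66]
 [ 63  59  73  72  74  71  72  61  78  95 100 110  56  47]
 [ 59  54  72  69  68  63  57  55 100 105 100  81  38  32]
 [ 60  49  56  55  60  66  62  66  91  82  65  48  36  33]
 [ 61  57  61  63  89 104 105 104  71  46  36  37  36  33]
 [ 63  73  99 106 101 101 101  99  60  36  35  39  39  38]
 [ 65  72  95  99  78  62  59  57  42  36  40  40  34  49]
 [ 63  58  52  56  46  38  34  32  37  38  37  43  41  58]
 [ 61  46  28  33  35  36  39  38  40  46  47  49  48  60]
 [ 59  52  28  35  41  44  43  47  53  54  57  57  57  62]
 [ 60  60  36  41  52  55  55  58  59  59  59  60  59  58]]
```

```bash
python3 -c "
from h import *
print([proj('scene',w(-75,y,177)).round(1) for y in (74,78)], bot.get_obs()['t']); print(bot.close_job())"
```

```text
[array([322.6, 188.1]), array([321.7, 188.6])] 29.95
the job is handed in; nothing more can be done
None
```

I pushed both drawers to their stops, swung the bar shut flat, then pushed the bolt to its stop. In the camera images the knob is within about 2 mm of fully across and the hand is clear. I handed the job in at about 30 s. The pin inside the ear is inferred from the bolt's stop and the bar's position, not seen directly.

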